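# File a tea carton into the tight tea rack

### The job

File the loose tea carton in the rack, standing upright in the row directly beside the caddy with the round lid, on its side towards the sliding end stop: draw the end stop back, nudge the boxes apart to open a gap there, and slide the carton in, never lifting the other boxes out. Then slide the end stop up until the whole row is tight against the fixed wall, back it off by about 6 mm so that the boxes can be drawn out easily, and let go. Leave the jar and the cup where they are.

Things in the scene. Friction and masses are not known exactly. Their poses are not given: they have to be found in the camera images.
- rack: Wooden tea rack, fixed to the table. Origin: on the table under the row. The row of boxes runs along its y axis in a straight channel 62 mm wide between two low side rails (outer width 80 mm, rail tops 32 mm above the table); its floor is 12 mm above the table. A fixed end wall (77 mm above the table) closes the +y end, its inner face at rack y = +125 mm; the -y end is closed by the sliding end stop. The rack spans rack y -155 to +135 mm.
- stop (a joint): Travel of the sliding end stop along the rack, m: 0 is closest to the fixed wall, 0.060 is fully out (towards rack -y). Its steel face, 58 mm wide and up to 78 mm above the table, lies at rack y = -43 mm minus this value, so the clear length of the row is 168 mm plus this value. It slides stiffly (about 1.5 N) and stays where it is left.
- stop_handle (a point): Grip point of the end stop: on the axis of its upright wooden handle, 92 mm above the table, 18 mm below the handle's top. The handle is 26 mm (rack x) by 14 mm (rack y), its centre 30 mm behind the stop's face (further to rack -y), and it moves with the stop.
- loose_center (a point): Centre (45 mm up) of the loose tea carton that stands on the table outside the rack: plain flat-topped box, 44 mm thick (its y axis), 56 mm deep (its x axis), 90 mm tall, about 0.12 kg. z up.
- caddy_center (a point): Centre of the main body, half-way up its 90 mm, of the tea caddy in the row: a box 40 mm thick (its y axis, along the row), 56 mm deep (its x axis), 90 mm tall, with a round screw lid (32 mm across, 14 mm high) on top of that. It is the only one in the row with a round lid. About 0.14 kg. Its x and y axes run like the rack's.
- carton_a_center (a point): Centre of a flat-topped tea carton standing in the row: 40 mm thick (its y axis, along the row), 56 mm deep (its x axis), 90 mm tall, about 0.12 kg. Its place in the row varies.
- carton_b_center (a point): Centre of a flat-topped tea carton standing in the row: 40 mm thick (its y axis, along the row), 56 mm deep (its x axis), 90 mm tall, about 0.12 kg. Its place in the row varies.
- carton_c_center (a point): Centre of a flat-topped tea carton standing in the row: 40 mm thick (its y axis, along the row), 56 mm deep (its x axis), 90 mm tall, about 0.12 kg. It stands at the end of the row next to the end stop.
- jar: Bystander: closed glass jar, 58 mm across, 85 mm tall, beside the loose carton. Origin at its underside.
- cup: Bystander: open white cup, 72 mm across, 75 mm tall, beside the loose carton. Origin at its underside.
Not all that is in view belongs to the job. Of the things that look like the part that bears carton_b_center, the middle-sized one is meant.

How it is judged:
On the way, in this order (a step that is already met when the one before it is completed fails the run):
1. the loose carton stands on the rack's floor in the row, directly beside the caddy on the end stop's side (x of loose_center in the frame of rack between -0.007 and 0.007 m and z of loose_center in the frame of rack below 0.061 m and y of loose_center in the frame of rack between -0.09 and 0.1 m and angle between loose_center's own z axis and vertical below 0.06 rad and angle between the y axis of loose_center and the y axis of rack, either way round below 0.12 rad and y of loose_center in the frame of caddy_center between -0.075 and -0.036 m), for 0.2 s.
2. the end stop is slid up until the row is tight (within 2.5 mm) (value of joint stop below 0.0385 m), for 0.1 s.
At the end, for the whole second after the job is handed in: The loose carton stands upright and square (7 deg) on the rack floor, centre within 58 mm of the caddy's on the stop side; caddy and other cartons upright in the rack; end stop 2.8 to 12 mm back from where the row of five is tight (joint 0.0388 to 0.048); loose carton at rest (x of loose_center in the frame of rack between -0.007 and 0.007 m and z of each of loose_center, caddy_center, carton_a_center, carton_b_center, carton_c_center in the frame of rack below 0.061 m and y of loose_center in the frame of rack between -0.09 and 0.1 m and angle between each of loose_center, caddy_center, carton_a_center, carton_b_center, carton_c_center's own z axis and vertical below 0.06 rad and angle between the y axis of loose_center and the y axis of rack, either way round below 0.12 rad and y of loose_center in the frame of caddy_center between -0.058 and -0.038 m and x of caddy_center in the frame of rack between -0.008 and 0.008 m and x of carton_a_center in the frame of rack between -0.008 and 0.008 m and x of carton_b_center in the frame of rack between -0.008 and 0.008 m and x of carton_c_center in the frame of rack between -0.008 and 0.008 m and value of joint stop between 0.0388 and 0.048 m and linear speed of loose below 0.01 m/s); the robot touches nothing.
It fails at once if the jar or the cup is pushed out of its place (more than 20 mm) (distance of any of jar, cup from where it was at the start of the episode above 0.02 m).
It fails at once if a box of the row is lifted (more than 20 mm) or knocked over (z of any of caddy_center, carton_a_center, carton_b_center, carton_c_center in the frame of rack above 0.077 m or angle between any of caddy_center, carton_a_center, carton_b_center, carton_c_center's own z axis and vertical above 0.5 rad).
It fails at once if the loose carton is knocked over (angle between loose_center's own z axis and vertical above 0.6 rad).
It also fails if it takes over 72 s, if anything falls off the work surface, if the arm or the gripper's body presses on something with over 40 N, if the wrist force passes 120 N, or if a joint passes its speed limit or range.

### The arm

A 7-joint arm with a two-finger parallel gripper is mounted at the origin on the work surface. World frame = base frame: x ahead of the robot, y to its left, z up, the work surface at z = 0. Lengths are in m, angles in rad, forces in N, time in s.
With the tool pointing down it reaches from about 0.425 to 0.925 m from the base axis. Payload 6.8 kg.
Tool frame: the origin (TCP) lies midway between the tips of the shut fingers; the grasp point (between the pads) lies hold_point_z behind it (hold_point_z is the distance from the TCP to the grasp point, in m); z points along the fingers, y is the line along which they close (so a half turn about z gives the same grasp; the last joint's range is limited). The gripper opens to 88 mm and grips with 3 to 60 N. Pads are 20 mm wide; open, the fingers measure 115 mm over their backs; the gripper's body (75 mm by 178 mm) begins 61 mm behind the grasp point.
Start: joints at [1.188, 0.477, 0.022, 1.555, -0.011, 1.109, -0.083], TCP at [0.183, -0.65, 0.223] pointing down, gripper open.
Joint ranges: [-2.96, 2.96], [-0.34, 2.1], [-1.41, 1.46], [0.24, 2.44], [-1.37, 4.51], [0.17, 1.92], [-2.96, 2.96]. Speed limits (rad/s): [2.39, 2.39, 3.14, 3.14, 3.14, 3.14, 3.14].

### API

Orientations are given as a rotation vector (axis times angle).
In Python, from bench import * gives the robot as it stands.
- The arm moves only by the shell command python3 -m inch 'ROWS' [OPENING] [FORCE]. ROWS is JSON, one flat list of numbers, 6 for each row, row after row: the shift along the tool's x, y, z as a fraction of full scale, then the turn, a rotation vector about the tool's x, y, z as a fraction of full scale. In form: [tx, ty, tz, wx, wy, wz, tx, ty, tz, wx, wy, wz, ...]. A call has exactly 5 rows; each row is the pose to reach, as a shift and turn from the pose commanded when the call began, along the tool's axes at that moment; what a row does not reach only later rows make up. Full scale, the value 1, is 25 cm for a shift and 120 degrees for a turn. A row lasts 1/10 s, in which the tool goes at most 50 mm and 8.59 degrees, less where a joint would pass 70% of its speed; a pose out of reach is approached as far as the arm can. A call with a number of a shift or a turn outside -1 to 1 is refused whole. A call with a gripper value outside its range is refused whole. OPENING is the closure, from -1 (fully open) to 1 (shut), set as the call begins (- or left out, the last holds). The fingers move at their own pace and stop on an object; FORCE is the grip in N (left out, the last holds). Time passes only in rows, so rows that repeat a pose let the fingers close, or fill a call up. It gives the time, the measured TCP pose, the force, the opening and the grip force at its end, in the units of the state.
- read_state(): the state, without advancing time (a new reading comes with each control period).
- read_camera(name): name is "scene" or "top" or "wrist"; returns (picture, depth): 384x512x3 uint8, red, green, blue; 384x512 float32, m along the optical axis (not along the pixel's ray), 0 where there is no reading.
- calibration(name): a dict with "fx", "fy", "cx", "cy" (pixels), "R" (3x3) and "t" (3): a world point X has camera coordinates R X + t. Camera axes: x right, y down, z forward; pixel columns grow to the right and rows downward; lengths in m; the calibration is good to about 2 mm. A picture is of the moment at which its call begins: read the wrist's pose just before it. calibration takes no time and is no camera call; for the wrist camera it gives the pose at the moment of the call.
- finish_job(): hands the job in; it is judged then, once.
The state is a dict: "t": time; "joint_positions": joint angles; "qvel": joint speeds; "effort": joint torques, N m; "tool_pos": TCP position; "tcp_rot": TCP orientation; "ft_force": force on the tool from outside, world axes, zero at the start; "wrist_torque": the same for the moment, N m; "opening": opening from 0.0 (shut) to 1.0 (fully open); "grip_force": force on a finger pad.
Only numpy, scipy, OpenCV 4.12 (cv2) and the standard library are available. Lean on these libraries where they do the work, as an engineer would, in place of code of your own. Each camera call takes 0.05 s, during which the arm holds its last target. There are 200 camera calls.

## Working session

There is one attempt and no reset: what is moved stays moved. The work goes in short steps, Python scripts to look and compute and a shell command to move; the robot and the scene stay as the last step left them, time stands still between calls to the robot, and variables do not carry over. Pictures are saved under pics/ and viewed, at most 10 in all, crops included, and the job is handed in when it is done.

```bash
ls; mkdir -p pics
python3 - <<'E'
from bench import *
import cv2,numpy as np
s=read_state();print({k:np.round(v,3).tolist() for k,v in s.items()})
for n in ["top","scene"]:
    p,d=read_camera(n);cv2.imwrite(f"pics/{n}.png",p[:,:,::-1]);np.save(f"pics/{n}_d.npy",d)
    c=calibration(n);print(n,{k:np.round(v,3).tolist() for k,v in c.items()})
E
```

```text
pics
{'t': 0.0, 'joint_positions': [1.188, 0.478, 0.022, 1.556, -0.012, 1.109, -0.083], 'qvel': [-0.001, -0.001, -0.0, -0.0, -0.002, -0.002, 0.001], 'effort': [0.0, -58.285, 1.535, -27.261, -0.054, 0.017, 0.0], 'tool_pos': [0.183, -0.649, 0.222], 'tcp_rot': [-3.11, -0.43, 0.001], 'ft_force': [-0.641, 0.089, 0.237], 'wrist_torque': [0.01, 0.003, -0.032], 'grip_force': 0.0, 'opening': 1.003}
top {'fx': 409.529, 'fy': 409.529, 'cx': 256.736, 'cy': 197.684, 'R': [[0.019, -1.0, 0.017], [-0.984, -0.022, -0.176], [0.176, -0.013, -0.984]], 't': [-0.096, 0.538, 0.917]}
scene {'fx': 348.927, 'fy': 348.927, 'cx': 257.533, 'cy': 185.598, 'R': [[-0.219, 0.976, 0.013], [0.735, 0.174, -0.656], [-0.642, -0.134, -0.755]], 't': [0.192, -0.313, 1.212]}
```

View pics/top.png

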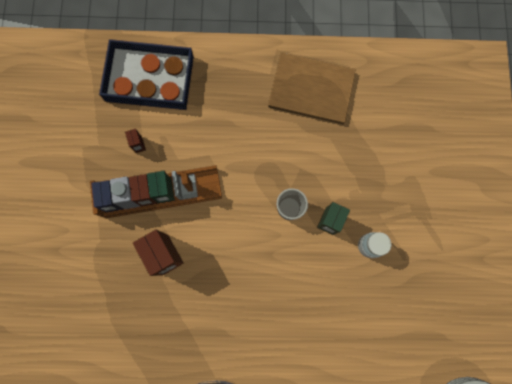

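View pics/scene.png

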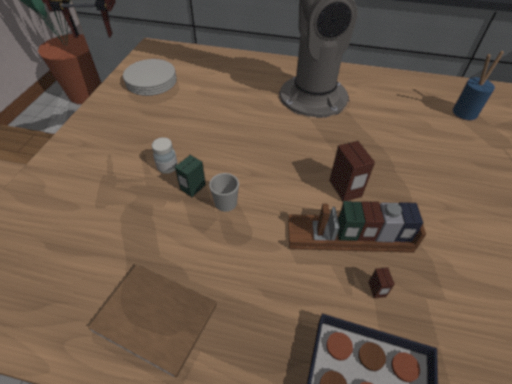

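The row, from the wall, is navy, caddy, brown, green and then the stop. The loose carton is the green one between the cup and the jar, and the other brown boxes are decoys. Next I measure positions from the depth images.

```bash
cat > h.py <<'E'
from bench import *
import cv2,numpy as np
from scipy.spatial.transform import Rotation as Rn
def cloud(d,c):
    v,u=np.indices(d.shape)
    P=np.stack([(u-c["cx"])/c["fx"]*d,(v-c["cy"])/c["fy"]*d,d],-1)
    return (P-np.asarray(c["t"]))@np.asarray(c["R"])
def rect(pts):
    (x,y),(w,h),a=cv2.minAreaRect((pts[:,:2]*1000).astype(np.float32))
    if w<h: w,h,a=h,w,a+90   # a = direction of long side
    return np.round([x,y,w,h,(a+90)%180-90],1)
def hold():
    s=read_state();R=Rn.from_rotvec(s["tcp_rot"]).as_matrix()
    return s,R
E
python3 - <<'E'
from h import *
import bench
print("hold_point_z",globals().get("hold_point_z"), [k for k in dir(bench) if not k.startswith('_')])
for n in ["top","scene"]:
    d=np.load(f"pics/{n}_d.npy");P=cloud(d,calibration(n));z=P[...,2];ok=d>0
    print(n,"table z",np.median(z[ok]))
    m=(ok&(z>0.06)&(z<.2)&(P[...,0]>.3)&(P[...,0]<.8)).astype(np.uint8)
    k,lab,st,ce=cv2.connectedComponentsWithStats(m)
    for i in range(1,k):
        if st[i,4]<40: continue
        q=P[lab==i];zt=np.percentile(q[:,2],95)
        t=q[q[:,2]>zt-.006] 
        print(np.round(ce[i]),st[i,4],"zt",round(zt,3),rect(t))
        for lo,hi in [(.096,.107),(.084,.095)]:
            t=q[(q[:,2]>lo)&(q[:,2]<hi)]
            if len(t)>30: print("   ",lo,len(t),rect(t))
E
```

```text
hold_point_z 0.0187 ['MotionError', 'calibration', 'finish_job', 'hold_point_z', 'read_camera', 'read_state']
top table z 0.0006255871646619784
[132. 137.] 174 zt 0.066 [678.1 214.9  38.9  27.5  19.5]
[129. 190.] 2263 zt 0.116 [542.9 220.4  30.5  29.4 -31.5]
    0.096 1676 [546.3 200.4 164.4  58.8 -79. ]
    0.084 99 [544.1 199.8 163.5  54.6 -78.3]
[175. 184.] 120 zt 0.081 [565.  104.4  58.2   8.5  11. ]
[185. 180.] 124 zt 0.113 [570.3  78.9  24.7  13.9  11.8]
[292. 202.] 233 zt 0.078 [ 524.3 -163.7   69.9   69.5  -44.3]
[335. 217.] 561 zt 0.093 [ 494.9 -263.2   56.4   44.2  -23.9]
    0.084 495 [ 494.9 -263.2   56.5   44.2  -24. ]
[155. 252.] 1332 zt 0.133 [405.7 132.5  81.4  58.5  31.5]
    0.096 45 [403.  108.6  94.5  43.5  -3.9]
    0.084 43 [403.7 109.   95.9  44.3  -3.6]
[378. 244.] 474 zt 0.088 [ 436.5 -359.3   50.2   49.3   67.5]
    0.084 316 [ 436.2 -359.2   49.8   48.4   24.5]
scene table z 0.00023767507254294498
[162. 147.] 333 zt 0.086 [ 437.2 -358.    49.6   49.5  -73.5]
    0.084 144 [ 437.9 -357.9   49.7   47.7  -74.9]
[353. 163.] 1361 zt 0.132 [405.9 133.5  81.4  58.4  31.6]
    0.096 129 [426.2 124.7  97.7  45.8  67.6]
    0.084 126 [425.4 124.2  98.   45.3  66.2]
[189. 168.] 512 zt 0.091 [ 494.8 -262.3   56.7   46.1  -23.9]
    0.084 328 [ 494.8 -262.3   56.7   46.1  -23.9]
[224. 184.] 314 zt 0.076 [ 524.5 -163.1   70.9   69.5   34.1]
[382. 218.] 2561 zt 0.115 [542.9 221.7  31.6  30.6  43.1]
    0.096 1496 [545.3 201.5 165.4  59.1 -78.9]
    0.084 254 [571.  198.4 171.7  52.6  82.8]
[324. 214.] 181 zt 0.111 [571.7  80.   24.6  14.2  12.2]
[334. 219.] 132 zt 0.08 [565.  105.4  58.2   8.3  11.6]
[384. 276.] 244 zt 0.064 [677.5 216.   38.7  28.3  19.2]
```

```bash
cat >> h.py <<'E'
def Rd(yaw):  # tool down, tool x at yaw deg
    a=np.radians(yaw)/2; return Rn.from_rotvec([np.pi*np.cos(a),np.pi*np.sin(a),0])
def plan(*wps):
    """each wp: x,y,z (TCP, m), yaw of tool x (deg): prints tool-frame fractions"""
    s=read_state();p=np.array(s["tool_pos"]);R=Rn.from_rotvec(s["tcp_rot"])
    print("t",round(s["t"],2),"at",np.round(p,4),"f",np.round(s["ft_force"],1),"open",round(s["opening"],3))
    for w in wps:
        q=np.array(w[:3]);R2=Rd(w[3]);D=R.inv()
        print(w,np.round(np.r_[D.apply(q-p)/.25,(D*R2).as_rotvec()/np.radians(120)],3).tolist(), "mm",round(1e3*np.linalg.norm(q-p)))
        p,R=q,R2
E
python3 - <<'E'
from h import *
plan((.30,-.45,.26,15.7+40),(.41,-.25,.26,95),(.52,-.05,.26,101.3),(.571,.079,.20,101.3),(.571,.079,.076,101.3))
# wall top face z~.077 in rack frame
a=np.radians(101.3);yv=np.array([np.cos(a),np.sin(a)]);xv=np.array([yv[1],-yv[0]]);o=np.array([.571,.0795])
for n in ["top","scene"]:
    d=np.load(f"pics/{n}_d.npy");P=cloud(d,calibration(n));r=(P[...,:2]-o);y=r@yv;x=r@xv;z=P[...,2]
    for lo,hi in [(.072,.082),(.096,.107)]:
        m=(d>0)&(z>lo)&(z<hi)&(abs(x)<.045)&(y>.0)&(y<.3)
        print(n,lo,np.histogram(y[m]*1e3,bins=np.arange(0,300,10))[0], "x",np.round(np.percentile(x[m],[1,50,99])*1e3,1), "ymax",round(y[m].max()*1e3,1))
E
```

```text
t 0.1 at [ 0.183  -0.6492  0.2218] f [-0.3  0.  -0.8] open 0.997
(0.3, -0.45, 0.26, 55.7) [0.667, -0.64, -0.152, -0.001, -0.0, -0.333] mm 234
(0.41, -0.25, 0.26, 95) [0.909, -0.087, -0.0, -0.0, 0.0, -0.328] mm 228
(0.52, -0.05, 0.26, 101.3) [0.759, 0.508, -0.0, -0.0, 0.0, -0.052] mm 228
(0.571, 0.079, 0.2, 101.3) [0.466, 0.301, 0.24, 0.0, 0.0, 0.0] mm 151
(0.571, 0.079, 0.076, 101.3) [0.0, -0.0, 0.496, 0.0, 0.0, 0.0] mm 124
top 0.072 [ 2  0 92  1 19  5  5  3  3  5  5  4  5  2  3  6  4  5  6  4 18 62  0  0
  0  0  0  0  0] x [-38.4 -19.   37.3] ymax 217.5
top 0.096 [  3   0   0   0 105 114 113 111 111 114 110 117 110  67  47  54 101 111
 116 113  62   0   0   0   0   0   0   0   0] x [-29.1  -2.6  26.7] ymax 205.7
scene 0.072 [ 8  0 84  6 33 10 14 12 11 13 12 13 15 11 14 14  9 13 14 13 22 35  0  0
  0  0  0  0  0] x [-26.1  25.7  37.5] ymax 218.7
scene 0.096 [ 11   0   0   0  87 102 103 104 100 101 103 103  97  69  41  40  72 103
 101 104  66   0   0   0   0   0   0   0   0] x [-28.3   4.6  27.6] ymax 207.4
```

```bash
python3 -m inch '[0.13,-0.13,-0.03,0,0,-0.066, 0.27,-0.26,-0.06,0,0,-0.133, 0.4,-0.38,-0.09,0,0,-0.2, 0.53,-0.51,-0.12,0,0,-0.266, 0.667,-0.64,-0.152,0,0,-0.333]' -1 20
python3 -m inch '[0.18,-0.017,0,0,0,-0.066, 0.36,-0.035,0,0,0,-0.131, 0.54,-0.05,0,0,0,-0.197, 0.73,-0.07,0,0,0,-0.262, 0.909,-0.087,0,0,0,-0.328]'
python3 -m inch '[0.15,0.1,0,0,0,-0.01, 0.3,0.2,0,0,0,-0.02, 0.45,0.3,0,0,0,-0.03, 0.61,0.41,0,0,0,-0.042, 0.759,0.508,0,0,0,-0.052]'
python3 -c "
from h import *
plan((.571,.079,.20,101.3),(.571,.079,.076,101.3))"
```

```text
t: 0.6
tool_pos: [0.3005, -0.4486, 0.2606]
tcp_rot: [-2.773, -1.475, 0.001]
ft_force: [0.1, -1.1, -0.1]
opening: 0.999
grip_force: 0.0
t: 1.1
tool_pos: [0.4107, -0.2484, 0.2606]
tcp_rot: [-2.114, -2.324, 0.0]
ft_force: [0.5, -1.1, -0.1]
opening: 1.0
grip_force: 0.0
t: 1.6
tool_pos: [0.5206, -0.0483, 0.2605]
tcp_rot: [-1.991, -2.43, 0.0]
ft_force: [-0.9, -0.1, 0.4]
opening: 0.994
grip_force: 0.0
t 1.6 at [ 0.5206 -0.0483  0.2605] f [-0.9 -0.1  0.4] open 0.994
(0.571, 0.079, 0.2, 101.3) [0.46, 0.298, 0.242, -0.0, -0.0, 0.001] mm 150
(0.571, 0.079, 0.076, 101.3) [0.0, -0.0, 0.496, 0.0, 0.0, 0.0] mm 124
```

```bash
python3 -m inch '[0.1,0.06,0.05,0,0,0, 0.2,0.13,0.1,0,0,0, 0.31,0.2,0.16,0,0,0, 0.4,0.26,0.21,0,0,0, 0.46,0.298,0.242,0,0,0]'
python3 -m inch '[0,0,0.12,0,0,0, 0,0,0.24,0,0,0, 0,0,0.36,0,0,0, 0,0,0.46,0,0,0, 0,0,0.496,0,0,0]'
python3 -m inch '[0,0,0,0,0,0, 0,0,0,0,0,0, 0,0,0,0,0,0, 0,0,0,0,0,0, 0,0,0,0,0,0]' 1 25
python3 -m inch '[0,0,0,0,0,0, -0.02,0,0,0,0,0, -0.06,0,0,0,0,0, -0.11,0,0,0,0,0, -0.16,0,0,0,0,0]'
python3 -m inch '[-0.006,0,0,0,0,0, -0.012,0,0,0,0,0, -0.016,0,0,0,0,0, -0.02,0,0,0,0,0, -0.02,0,0,0,0,0]'
```

```text
t: 2.1
tool_pos: [0.5703, 0.0793, 0.1988]
tcp_rot: [-1.988, -2.43, 0.001]
ft_force: [0.1, -0.7, -0.2]
opening: 1.0
grip_force: 0.0
t: 2.6
tool_pos: [0.5686, 0.0765, 0.0734]
tcp_rot: [-1.99, -2.427, 0.006]
ft_force: [-1.7, -0.1, -0.3]
opening: 0.995
grip_force: 0.0
t: 3.1
tool_pos: [0.5711, 0.0771, 0.077]
tcp_rot: [1.991, 2.428, 0.001]
ft_force: [-0.7, 0.3, -0.9]
opening: 0.582
grip_force: 0.0
t: 3.6
tool_pos: [0.5787, 0.0362, 0.0761]
tcp_rot: [1.993, 2.428, -0.001]
ft_force: [-0.3, -1.0, 1.0]
opening: 0.128
grip_force: 0.0
t: 4.1
tool_pos: [0.5794, 0.0334, 0.0762]
tcp_rot: [-1.991, -2.43, -0.0]
ft_force: [-0.1, 0.1, 0.0]
opening: 0.0
grip_force: 0.0
```

The fingers close slowly, about 1 s, so I moved off before they held the handle. I'll open, go back and grip properly.

```bash
W='[0,0,0,0,0,0, 0,0,0,0,0,0, 0,0,0,0,0,0, 0,0,0,0,0,0, 0,0,0,0,0,0]'
python3 -m inch '[0,0,0,0,0,0, 0,0,0,0,0,0, 0,0,0,0,0,0, 0,0,0,0,0,0, 0,0,0,0,0,0]' -1 25 | tail -2
python3 -m inch '[0,0,0,0,0,0, 0,0,0,0,0,0, 0.05,0,0,0,0,0, 0.12,0,0,0,0,0, 0.188,0,0,0,0,0]'
python3 -c "
from h import *
plan((.571,.079,.076,101.3))
p,d=read_camera('scene');P=cloud(d,calibration('scene'));z=P[...,2]
m=(d>0)&(z>.074)&(z<.084)&(abs(P[...,0]-.56)<.05)&(abs(P[...,1]-.09)<.04)
print(rect(P[m]))"
python3 -m inch '[0,0,0,0,0,0, 0,0,0,0,0,0, 0,0,0,0,0,0, 0,0,0,0,0,0, 0,0,0,0,0,0]' 1 25 | tail -2
python3 -m inch '[0,0,0,0,0,0, 0,0,0,0,0,0, 0,0,0,0,0,0, 0,0,0,0,0,0, 0,0,0,0,0,0]' 1 25
```

```text
opening: 0.423
grip_force: 0.0
t: 5.1
tool_pos: [0.5699, 0.0806, 0.0762]
tcp_rot: [-1.992, -2.429, -0.001]
ft_force: [0.5, 0.0, -0.1]
opening: 0.875
grip_force: 0.0
t 5.1 at [0.5699 0.0806 0.0762] f [ 0.5  0.  -0.1] open 0.875
(0.571, 0.079, 0.076, 101.3) [-0.007, 0.003, 0.001, 0.0, -0.0, 0.0] mm 2
[563.7  93.2  85.9  19.2  43.5]
opening: 0.543
grip_force: 0.0
t: 6.15
tool_pos: [0.57, 0.0789, 0.0762]
tcp_rot: [-1.992, -2.429, 0.001]
ft_force: [-2.1, -0.1, 1.5]
opening: 0.291
grip_force: 25.0
```

```bash
python3 -m inch '[-0.02,0,0,0,0,0, -0.06,0,0,0,0,0, -0.1,0,0,0,0,0, -0.14,0,0,0,0,0, -0.172,0,0,0,0,0]' 
python3 -m inch '[-0.004,0,0,0,0,0, -0.008,0,0,0,0,0, -0.012,0,0,0,0,0, -0.016,0,0,0,0,0, -0.016,0,0,0,0,0]'
python3 -m inch '[-0.003,0,0,0,0,0, -0.006,0,0,0,0,0, -0.009,0,0,0,0,0, -0.012,0,0,0,0,0, -0.012,0,0,0,0,0]'
```

```text
t: 6.65
tool_pos: [0.5787, 0.0354, 0.0762]
tcp_rot: [1.993, 2.428, -0.001]
ft_force: [-4.2, 0.8, 3.2]
opening: 0.292
grip_force: 25.0
t: 7.15
tool_pos: [0.5791, 0.0335, 0.0761]
tcp_rot: [-1.991, -2.43, 0.0]
ft_force: [-5.0, -0.9, 4.4]
opening: 0.297
grip_force: 25.0
t: 7.65
tool_pos: [0.5797, 0.0305, 0.0761]
tcp_rot: [-1.991, -2.429, 0.0]
ft_force: [-5.4, -0.3, 4.3]
opening: 0.293
grip_force: 25.0
```

```bash
python3 -m inch '[-0.003,0,0,0,0,0, -0.006,0,0,0,0,0, -0.009,0,0,0,0,0, -0.012,0,0,0,0,0, -0.012,0,0,0,0,0]'
python3 -m inch '[-0.003,0,0,0,0,0, -0.006,0,0,0,0,0, -0.009,0,0,0,0,0, -0.012,0,0,0,0,0, -0.012,0,0,0,0,0]'
```

```text
t: 8.15
tool_pos: [0.5798, 0.0297, 0.0761]
tcp_rot: [-1.988, -2.43, -0.002]
ft_force: [-5.7, 5.2, 3.8]
opening: 0.297
grip_force: 25.0
t: 8.65
tool_pos: [0.5799, 0.0296, 0.0761]
tcp_rot: [-1.984, -2.43, -0.005]
ft_force: [-7.6, 11.0, 4.1]
opening: 0.297
grip_force: 25.0
```

```bash
python3 -m inch '[0.015,0,0,0,0,0, 0.015,0,0,0,0,0, 0.015,0,0,0,0,0, 0.015,0,0,0,0,0, 0.015,0,0,0,0,0]' -1 10
python3 -m inch '[0,0,0,0,0,0, 0,0,0,0,0,0, 0,0,-0.1,0,0,0, 0,0,-0.25,0,0,0, 0,0,-0.4,0,0,0]'
python3 -c "
from h import *
plan((.550,.1803,.176,101.3),(.550,.1803,.061,101.3))
p,d=read_camera('scene');P=cloud(d,calibration('scene'));cv2.imwrite('pics/s2.png',cv2.resize(p[160:270,260:450,::-1],None,fx=4,fy=4))
a=np.radians(101.3);yv=np.array([np.cos(a),np.sin(a)]);xv=np.array([yv[1],-yv[0]]);s=(P[...,:2]-[.571,.0795])@yv;x=(P[...,:2]-[.571,.0795])@xv
m=(abs(P[...,2]-.102)<.006)&(abs(x)<.025)
for lo in range(-40,215,5):
  k=m&(s*1e3>=lo)&(s*1e3<lo+5)
  if k.sum()>5: print(lo,np.median(p[k],0).astype(int),k.sum(),end='; ')
"
```

```text
t: 9.15
tool_pos: [0.5808, 0.0273, 0.0762]
tcp_rot: [1.992, 2.428, 0.0]
ft_force: [-0.5, 0.6, 0.7]
opening: 0.709
grip_force: 0.0
t: 9.65
tool_pos: [0.5799, 0.0278, 0.1769]
tcp_rot: [-1.991, -2.429, 0.001]
ft_force: [0.7, -0.3, -1.0]
opening: 0.999
grip_force: 0.0
t 9.65 at [0.5799 0.0278 0.1769] f [ 0.7 -0.3 -1. ] open 0.999
(0.55, 0.1803, 0.176, 101.3) [0.621, 0.002, 0.004, -0.001, -0.0, 0.0] mm 155
(0.55, 0.1803, 0.061, 101.3) [0.0, -0.0, 0.46, 0.0, 0.0, 0.0] mm 115
40 [38 50 43] 35; 45 [45 64 55] 44; 50 [46 65 56] 41; 55 [46 64 55] 41; 60 [43 59 52] 43; 65 [46 64 56] 44; 70 [46 65 56] 41; 75 [46 65 55] 44; 80 [54 50 43] 43; 85 [82 49 41] 42; 90 [82 49 41] 43; 95 [77 47 40] 45; 100 [68 42 36] 38; 105 [74 45 39] 43; 110 [76 45 39] 40; 115 [75 46 39] 45; 120 [69 47 43] 30; 125 [71 68 71] 56; 130 [85 84 87] 37; 135 [107 103 105] 21; 140 [115 114 117] 16; 145 [125 123 128] 11; 150 [123 121 127] 15; 155 [125 123 128] 13; 160 [116 113 119] 19; 165 [55 55 61] 43; 170 [42 44 55] 46; 175 [42 44 55] 40; 180 [42 44 54] 43; 185 [38 40 50] 41; 190 [42 45 55] 39; 195 [42 45 55] 46; 200 [46 48 57] 42; 205 [93 77 70] 14;
```

View pics/s2.png

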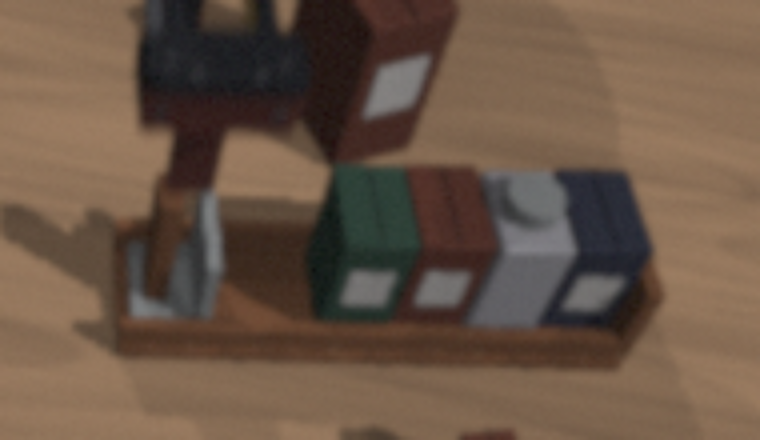

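Seen in the crop: the stop is drawn fully back (205,260), the brown carton's top is near (450,205), and the gripper is clear. Next I grip the brown carton and slide it, with the green one, towards the stop.

```bash
python3 -m inch '[0.1,0,0,0,0,0, 0.28,0,0,0,0,0, 0.46,0,0,0,0,0, 0.58,0,0,0,0,0, 0.619,0.002,0.004,0,0,0]' -1
python3 -m inch '[0,0,0.08,0,0,0, 0,0,0.22,0,0,0, 0,0,0.36,0,0,0, 0,0,0.44,0,0,0, 0,0,0.46,0,0,0]' 
python3 -m inch '[0,0,0,0,0,0, 0,0,0,0,0,0, 0,0,0,0,0,0, 0,0,0,0,0,0, 0,0,0,0,0,0]' 1 8
python3 -m inch '[0,0,0,0,0,0, 0,0,0,0,0,0, 0,0,0,0,0,0, 0,0,0,0,0,0, 0,0,0,0,0,0]' 1 8
```

```text
t: 10.2
tool_pos: [0.5493, 0.1841, 0.1756]
tcp_rot: [-1.984, -2.434, -0.003]
ft_force: [-0.2, 0.2, 0.2]
opening: 1.001
grip_force: 0.0
t: 10.7
tool_pos: [0.5494, 0.1774, 0.0574]
tcp_rot: [-1.992, -2.427, 0.007]
ft_force: [-0.3, -0.3, -0.6]
opening: 1.001
grip_force: 0.0
t: 11.2
tool_pos: [0.5509, 0.1798, 0.0611]
tcp_rot: [1.992, 2.429, 0.001]
ft_force: [-1.6, -0.8, 5.9]
opening: 0.637
grip_force: 8.0
t: 11.7
tool_pos: [0.5509, 0.1798, 0.061]
tcp_rot: [1.991, 2.429, 0.001]
ft_force: [-1.6, -0.7, 6.3]
opening: 0.637
grip_force: 8.0
```

Gripped, 56 mm wide. Now I slide it 60 mm towards the stop.

```bash
python3 -m inch '[-0.01,0,0,0,0,0, -0.03,0,0,0,0,0, -0.06,0,0,0,0,0, -0.09,0,0,0,0,0, -0.12,0,0,0,0,0]'
python3 -m inch '[-0.03,0,0,0,0,0, -0.06,0,0,0,0,0, -0.09,0,0,0,0,0, -0.11,0,0,0,0,0, -0.12,0,0,0,0,0]'
python3 -m inch '[0,0,0,0,0,0, 0,0,0,0,0,0, 0,0,0,0,0,0, 0,0,0,0,0,0, 0,0,0,0,0,0]' -1
python3 -m inch '[0,0,0,0,0,0, 0,0,0,0,0,0, 0,0,-0.08,0,0,0, 0,0,-0.24,0,0,0, 0,0,-0.4,0,0,0]'
python3 -c "
from h import *
p,d=read_camera('scene');P=cloud(d,calibration('scene'));cv2.imwrite('pics/s3.png',cv2.resize(p[130:270,150:450,::-1],None,fx=2.5,fy=2.5))
a=np.radians(101.3);yv=np.array([np.cos(a),np.sin(a)]);xv=np.array([yv[1],-yv[0]]);s=(P[...,:2]-[.571,.0795])@yv;x=(P[...,:2]-[.571,.0795])@xv
m=(abs(P[...,2]-.102)<.006)&(abs(x)<.035)
for lo in range(-40,215,4):
  k=m&(s*1e3>=lo)&(s*1e3<lo+4)
  if k.sum()>3: print(lo,np.median(p[k],0).astype(int)-p[k].min(),k.sum(),np.round(np.percentile(x[k],[5,95])*1e3),end='; ')
plan((.50,-.05,.23,66+40),(.4948,-.2627,.20,66),(.4948,-.2627,.051,66))
"
```

```text
t: 12.2
tool_pos: [0.557, 0.1515, 0.0608]
tcp_rot: [-1.991, -2.43, -0.004]
ft_force: [-0.0, 4.5, 3.1]
opening: 0.639
grip_force: 8.0
t: 12.7
tool_pos: [0.5629, 0.1205, 0.0604]
tcp_rot: [1.993, 2.429, 0.002]
ft_force: [-1.0, 5.0, 4.7]
opening: 0.636
grip_force: 9.5
t: 13.2
tool_pos: [0.5623, 0.1206, 0.06]
tcp_rot: [1.992, 2.429, -0.001]
ft_force: [-0.3, -0.5, 0.3]
opening: 1.001
grip_force: 0.0
t: 13.7
tool_pos: [0.5616, 0.1208, 0.1607]
tcp_rot: [-1.99, -2.429, 0.002]
ft_force: [1.1, -0.3, 0.7]
opening: 1.004
grip_force: 0.0
8 [15 29 21] 49 [-24.  26.]; 12 [ 9 28 19] 42 [-25.  26.]; 16 [11 31 21] 39 [-25.  26.]; 20 [11 31 21] 37 [-25.  26.]; 24 [ 9 25 18] 42 [-23.  27.]; 28 [10 26 19] 37 [-22.  25.]; 32 [11 30 20] 40 [-24.  27.]; 36 [11 30 21] 43 [-24.  27.]; 40 [13 32 23] 41 [-24.  27.]; 44 [ 9 22 13] 39 [-23.  26.]; 48 [41 21 14] 43 [-24.  28.]; 52 [52 20 12] 31 [-25.  28.]; 56 [52 20 13] 22 [-23.  29.]; 60 [44 14  7] 22 [-20.  28.]; 64 [38 10  4] 18 [ 9. 29.]; 68 [35 10  4] 19 [ 9. 28.]; 72 [45 15  9] 18 [ 8. 29.]; 76 [47 15  8] 21 [ 7. 28.]; 80 [49 17 10] 25 [ 0. 28.]; 84 [55 25 1
[... 241 characters left out ...]
28] 17 [14. 28.]; 156 [23 22 27] 17 [10. 28.]; 160 [24 21 26] 19 [-25.  27.]; 164 [31 30 34] 29 [-23.  26.]; 168 [ 6  8 19] 42 [-29.  24.]; 172 [ 6  8 19] 42 [-25.  26.]; 176 [ 5  7 18] 42 [-26.  25.]; 180 [ 7  9 20] 40 [-26.  26.]; 184 [ 7  9 18] 42 [-27.  26.]; 188 [ 5  7 18] 40 [-26.  25.]; 192 [ 6  8 20] 43 [-27.  26.]; 196 [ 8 11 23] 39 [-26.  27.]; 200 [ 6  8 19] 40 [-25.  26.]; 204 [34 21 17] 26 [-23.  24.]; t 13.75 at [0.5655 0.1226 0.1679] f [2.1 0.  4.4] open 1.002
(0.5, -0.05, 0.23, 106) [-0.625, -0.39, -0.252, 0.004, -0.0, -0.039] mm 195
(0.4948, -0.2627, 0.2, 66) [-0.812, -0.255, 0.12, 0.0, -0.0, 0.333] mm 215
(0.4948, -0.2627, 0.051, 66) [0.0, -0.0, 0.596, 0.0, 0.0, 0.0] mm 149
```

View pics/s3.png

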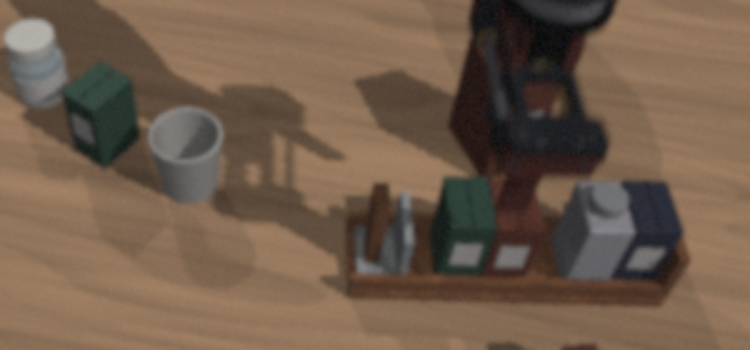

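Seen in the crop: green (465,225) and brown (515,240) have moved only about 33 mm because the grip slipped. The gap to the caddy (600,225) is about 36 mm, so I regrip brown harder and lower and slide 24 mm more.

```bash
python3 -m inch '[0.04,0,0.05,0,0,0, 0.085,0,0.15,0,0,0, 0.09,0,0.28,0,0,0, 0.09,0,0.4,0,0,0, 0.09,0,0.43,0,0,0]' -1
python3 -m inch '[0,0,0,0,0,0, 0,0,0,0,0,0, 0,0,0,0,0,0, 0,0,0,0,0,0, 0,0,0,0,0,0]' 1 25
python3 -m inch '[0,0,0,0,0,0, 0,0,0,0,0,0, 0,0,0,0,0,0, -0.01,0,0,0,0,0, -0.02,0,0,0,0,0]' 1 25
python3 -m inch '[-0.015,0,0,0,0,0, -0.03,0,0,0,0,0, -0.045,0,0,0,0,0, -0.06,0,0,0,0,0, -0.075,0,0,0,0,0]'
```

```text
t: 14.25
tool_pos: [0.5547, 0.1423, 0.0485]
tcp_rot: [-1.988, -2.427, 0.009]
ft_force: [-0.4, 0.3, 0.6]
opening: 1.0
grip_force: 0.0
t: 14.75
tool_pos: [0.5587, 0.1431, 0.0538]
tcp_rot: [1.991, 2.428, 0.002]
ft_force: [-0.3, -0.7, 4.7]
opening: 0.636
grip_force: 25.0
t: 15.25
tool_pos: [0.5595, 0.1403, 0.0538]
tcp_rot: [-1.99, -2.43, -0.006]
ft_force: [-0.8, 5.1, 6.0]
opening: 0.638
grip_force: 25.0
t: 15.75
tool_pos: [0.5635, 0.1218, 0.0538]
tcp_rot: [-1.991, -2.43, -0.006]
ft_force: [-0.5, 3.3, 5.3]
opening: 0.636
grip_force: 25.0
```

```bash
python3 -m inch '[0,0,0,0,0,0, 0,0,0,0,0,0, 0,0,0,0,0,0, 0,0,0,0,0,0, 0,0,0,0,0,0]' -1
python3 -m inch '[0,0,-0.04,0,0,0, 0,0,-0.18,0,0,0, 0,0,-0.36,0,0,0, 0,0,-0.54,0,0,0, 0,0,-0.7,0,0,0]'
python3 -c "
from h import *
plan((.50,-.05,.23,66+30),(.4948,-.2627,.20,66),(.4948,-.2627,.051,66))
"
```

```text
t: 16.25
tool_pos: [0.5625, 0.1195, 0.0525]
tcp_rot: [-1.992, -2.429, 0.001]
ft_force: [-0.5, 0.0, -0.1]
opening: 0.994
grip_force: 0.0
t: 16.75
tool_pos: [0.5626, 0.12, 0.2307]
tcp_rot: [1.991, 2.429, 0.002]
ft_force: [0.6, -0.2, -0.3]
opening: 1.0
grip_force: 0.0
t 16.75 at [0.5626 0.12   0.2307] f [ 0.6 -0.2 -0.3] open 1.0
(0.5, -0.05, 0.23, 96) [-0.617, -0.379, 0.002, 0.001, -0.0, 0.044] mm 181
(0.4948, -0.2627, 0.2, 66) [-0.844, -0.11, 0.12, 0.0, -0.0, 0.25] mm 215
(0.4948, -0.2627, 0.051, 66) [0.0, -0.0, 0.596, 0.0, 0.0, 0.0] mm 149
```

```bash
python3 -m inch '[-0.1,-0.06,0,0,0,0.005, -0.25,-0.15,0,0,0,0.015, -0.4,-0.25,0,0,0,0.03, -0.53,-0.33,0,0,0,0.04, -0.617,-0.379,0.002,0,0,0.044]'
python3 -m inch '[-0.14,-0.02,0.02,0,0,0.04, -0.32,-0.04,0.04,0,0,0.09, -0.5,-0.07,0.07,0,0,0.15, -0.68,-0.09,0.1,0,0,0.2, -0.844,-0.11,0.12,0,0,0.25]'
python3 -c "
from h import *
plan((.4948,-.2627,.051,66))
p,d=read_camera('scene');P=cloud(d,calibration('scene'))
a=np.radians(101.3);yv=np.array([np.cos(a),np.sin(a)]);xv=np.array([yv[1],-yv[0]]);s=(P[...,:2]-[.571,.0795])@yv;x=(P[...,:2]-[.571,.0795])@xv
m=(abs(P[...,2]-.102)<.006)&(abs(x)<.035)
for lo in range(-40,215,4):
  k=m&(s*1e3>=lo)&(s*1e3<lo+4)
  if k.sum()>3: print(lo,np.median(p[k],0).astype(int),k.sum(),np.round(np.percentile(x[k],[5,95])*1e3),end='; ')
L=lambda k:(np.round(s[k].min()*1e3,1),np.round(s[k].max()*1e3,1))
print(L(m&(s<.1)),L(m&(s>.1)))
"
```

```text
t: 17.25
tool_pos: [0.4986, -0.053, 0.2278]
tcp_rot: [2.105, 2.331, -0.002]
ft_force: [-0.1, 0.6, -0.7]
opening: 0.997
grip_force: 0.0
t: 17.75
tool_pos: [0.4942, -0.265, 0.1975]
tcp_rot: [2.638, 1.705, -0.0]
ft_force: [0.2, -0.5, -0.3]
opening: 0.998
grip_force: 0.0
t 17.75 at [ 0.4942 -0.265   0.1975] f [ 0.2 -0.5 -0.3] open 0.998
(0.4948, -0.2627, 0.051, 66) [0.01, -0.002, 0.586, 0.0, 0.0, -0.002] mm 147
-16 [33 46 38] 23 [-22.  26.]; -12 [45 62 53] 43 [-26.  27.]; -8 [46 64 55] 39 [-22.  27.]; -4 [46 65 55] 37 [-23.  28.]; 0 [45 63 55] 45 [-23.  28.]; 4 [42 57 50] 39 [-22.  28.]; 8 [44 61 53] 43 [-23.  27.]; 12 [46 65 56] 39 [-24.  27.]; 16 [45 64 55] 40 [-22.  27.]; 20 [46 64 55] 39 [-25.  27.]; 24 [58 56 47] 39 [-23.  28.]; 28 [80 49 42] 40 [-24.  28.]; 32 [83 50 42] 45 [-22.  28.]; 36 [82 49 42] 40 [-22.  29.]; 40 [82 49 41] 41 [-21.  29.]; 44 [73 44 39] 39 [-21.  29.]; 48 [79 48 42] 39 [-23.  28.]; 52 [83 50 42] 39 [-19.  29.]; 56 [83 50 42] 40 [-22.  28.]; 60 [83 50 42] 39 [-23.  29.]; 64 [81 54 45] 25 [-21.  28.]; 124 [67 66 68] 48 [-23.  26.]; 128 [91 90 92] 42 [-23.  26.]; 132 [102 102 106] 31 [-21.  28.]; 136 [112 111 116] 24 [-24.  28.]; 140 [113 110 111] 16 [-24.  28.]; 144 [122 120 125] 15 [15. 28.]; 148 [122 121 126] 15 [14. 27.]; 152 [116 115 119] 18 [12. 28.]; 156 [123 121 126] 17 [ 9. 28.]; 160 [111 111 114] 21 [-25.  27.]; 164 [65 65 70] 26 [-25.  25.]; 168 [43 44 54] 43 [-26.  26.]; 172 [42 44 55] 44 [-27.  25.]; 176 [41 43 55] 39 [-23.  26.]; 180 [41 43 54] 40 [-26.  25.]; 184 [38 40 49] 40 [-25.  25.]; 188 [39 42 52] 41 [-27.  26.]; 192 [41 43 54] 44 [-27.  26.]; 196 [41 44 54] 43 [-27.  26.]; 200 [45 46 55] 40 [-23.  26.]; 204 [87 74 66] 24 [-19.  26.]; (np.float64(-56.3), np.float64(66.8)) (np.float64(124.2), np.float64(207.1))
```

```bash
python3 -m inch '[0.004,-0.002,0.08,0,0,-0.001, 0.008,-0.002,0.24,0,0,-0.002, 0.008,-0.002,0.4,0,0,-0.002, 0.008,-0.002,0.52,0,0,-0.002, 0.008,-0.002,0.586,0,0,-0.002]'
python3 -m inch '[0,0,0,0,0,0, 0,0,0,0,0,0, 0,0,0,0,0,0, 0,0,0,0,0,0, 0,0,0,0,0,0]' 1 20
python3 -m inch '[0,0,0,0,0,0, 0,0,0,0,0,0, 0,0,0,0,0,0, 0,0,0,0,0,0, 0,0,0,0,0,0]' 1 20
python3 -m inch '[0,0,-0.05,0,0,0, 0,0,-0.18,0,0,0, 0,0,-0.34,0,0,0, 0,0,-0.5,0,0,0, 0,0,-0.6,0,0,0]'
python3 -c "
from h import *
plan((.50,-.06,.205,86),(.5519,.1726,.205,101.3),(.5519,.1726,.0645,101.3))
"
```

```text
t: 18.3
tool_pos: [0.4939, -0.2599, 0.0487]
tcp_rot: [-2.628, -1.717, 0.002]
ft_force: [0.1, -0.4, 0.3]
opening: 0.999
grip_force: 0.0
t: 18.8
tool_pos: [0.4958, -0.2612, 0.0519]
tcp_rot: [2.629, 1.716, 0.001]
ft_force: [-0.6, -0.7, 5.4]
opening: 0.639
grip_force: 20.0
t: 19.3
tool_pos: [0.4958, -0.2612, 0.0519]
tcp_rot: [2.63, 1.716, 0.001]
ft_force: [-1.2, 1.2, 6.3]
opening: 0.638
grip_force: 20.0
t: 19.8
tool_pos: [0.4959, -0.261, 0.2045]
tcp_rot: [2.628, 1.716, 0.003]
ft_force: [-0.2, 0.4, -1.7]
opening: 0.635
grip_force: 20.0
t 19.8 at [ 0.4959 -0.261   0.2045] f [-0.2  0.4 -1.7] open 0.635
(0.5, -0.06, 0.205, 86) [0.743, -0.309, -0.003, 0.002, 0.0, -0.164] mm 201
(0.5519, 0.1726, 0.205, 101.3) [0.943, 0.142, -0.0, -0.0, 0.0, -0.127] mm 238
(0.5519, 0.1726, 0.0645, 101.3) [0.0, -0.0, 0.562, 0.0, 0.0, 0.0] mm 140
```

```bash
python3 -m inch '[0.1,-0.04,0,0,0,-0.02, 0.27,-0.11,0,0,0,-0.06, 0.44,-0.18,0,0,0,-0.1, 0.6,-0.25,0,0,0,-0.135, 0.743,-0.309,-0.003,0,0,-0.164]'
python3 -m inch '[0.18,0.027,0,0,0,-0.025, 0.38,0.057,0,0,0,-0.05, 0.58,0.088,0,0,0,-0.08, 0.76,0.115,0,0,0,-0.105, 0.88,0.133,0,0,0,-0.127]'
python3 -c "
from h import *
plan((.5516,.1741,.205,101.3),(.5516,.1741,.0645,101.3))
"
```

```text
t: 20.3
tool_pos: [0.4978, -0.0565, 0.2012]
tcp_rot: [-2.292, -2.147, 0.001]
ft_force: [0.7, 1.2, -2.2]
opening: 0.64
grip_force: 20.0
t: 20.8
tool_pos: [0.5466, 0.1623, 0.2014]
tcp_rot: [-1.984, -2.434, -0.001]
ft_force: [0.4, -0.7, -0.8]
opening: 0.638
grip_force: 20.0
t 20.8 at [0.5466 0.1623 0.2014] f [ 0.4 -0.7 -0.8] open 0.638
(0.5516, 0.1741, 0.205, 101.3) [0.042, 0.029, -0.014, -0.0, -0.001, 0.003] mm 13
(0.5516, 0.1741, 0.0645, 101.3) [0.0, -0.0, 0.562, 0.0, 0.0, 0.0] mm 140
```

```bash
python3 -m inch '[0.042,0.029,0,0,0,0.003, 0.042,0.029,0,0,0,0.003, 0.042,0.029,0,0,0,0.003, 0.042,0.029,0,0,0,0.003, 0.042,0.029,0,0,0,0.003]'
python3 -c "
from h import *
plan((.5516,.1741,.205,101.3),(.5516,.1741,.0645,101.3))
for n in ['top','scene']:
  p,d=read_camera(n);P=cloud(d,calibration(n))
  a=np.radians(101.3);yv=np.array([np.cos(a),np.sin(a)]);xv=np.array([yv[1],-yv[0]]);s=(P[...,:2]-[.571,.0795])@yv;x=(P[...,:2]-[.571,.0795])@xv
  z=P[...,2];g=(p[...,1].astype(int)>p[...,0]+8)&(z>.14)&(z<.26)&(abs(s-.095)<.05)
  print(n,g.sum(),np.round(np.percentile(s[g],[0,2,50,98,100])*1e3),np.round(np.percentile(x[g],[0,2,98,100])*1e3),np.round(np.percentile(z[g],[2,98])*1e3))
  cv2.imwrite('pics/i_%s.png'%n,cv2.resize(p[150:270,60:260,::-1] if n=='top' else p[110:270,260:450,::-1],None,fx=3,fy=3))
"
```

```text
t: 21.3
tool_pos: [0.553, 0.1671, 0.2014]
tcp_rot: [2.005, 2.418, -0.001]
ft_force: [-0.6, 0.3, -1.5]
opening: 0.636
grip_force: 20.0
t 21.3 at [0.553  0.1671 0.2014] f [-0.6  0.3 -1.5] open 0.636
(0.5516, 0.1741, 0.205, 101.3) [0.029, -0.0, -0.015, -0.0, 0.001, -0.005] mm 8
(0.5516, 0.1741, 0.0645, 101.3) [0.0, -0.0, 0.562, 0.0, 0.0, 0.0] mm 140
top 328 [63. 64. 65. 74. 85.] [-28. -28.  23.  25.] [169. 242.]
scene 510 [ 65.  65.  72. 105. 107.] [-27. -21.  28.  29.] [156. 241.]
```

View pics/i_scene.png

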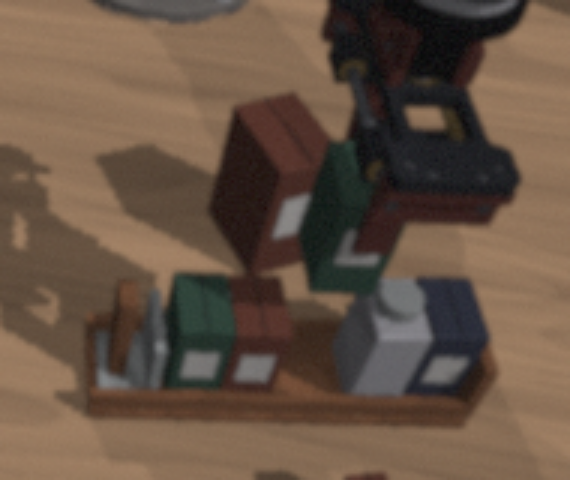

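Seen in the crop: the carton (340,215) hangs upright over the gap (300,350) between brown and the caddy. It needs about 9 mm more towards the caddy, then I lower it.

```bash
python3 -m inch '[0.012,0,0,0,0,-0.002, 0.025,0,0,0,0,-0.005, 0.035,0,0,0,0,-0.005, 0.035,0,0.03,0,0,-0.005, 0.035,0,0.06,0,0,-0.005]'
python3 -m inch '[0,0,0.06,0,0,0, 0,0,0.13,0,0,0, 0,0,0.2,0,0,0, 0,0,0.26,0,0,0, 0,0,0.3,0,0,0]'
python3 -c "
from h import *
plan((.5513,.1755,.0645,101.3))"
```

```text
t: 21.9
tool_pos: [0.5513, 0.1778, 0.1858]
tcp_rot: [1.989, 2.432, 0.0]
ft_force: [-0.0, 0.1, -1.4]
opening: 0.64
grip_force: 20.0
t: 22.4
tool_pos: [0.5505, 0.1772, 0.1093]
tcp_rot: [-1.989, -2.43, 0.003]
ft_force: [0.6, 0.6, -1.0]
opening: 0.639
grip_force: 20.0
t 22.4 at [0.5505 0.1772 0.1093] f [ 0.6  0.6 -1. ] open 0.639
(0.5513, 0.1755, 0.0645, 101.3) [-0.007, 0.002, 0.179, -0.001, 0.0, 0.001] mm 45
```

```bash
python3 -m inch '[-0.006,0.002,0.04,0,0,0, -0.006,0.002,0.08,0,0,0, -0.006,0.002,0.12,0,0,0, -0.006,0.002,0.15,0,0,0, -0.006,0.002,0.17,0,0,0]'
python3 -m inch '[0,0,0.002,0,0,0, 0,0,0.004,0,0,0, 0,0,0.006,0,0,0, 0,0,0.008,0,0,0, 0,0,0.008,0,0,0]'
```

```text
t: 22.9
tool_pos: [0.552, 0.1763, 0.0682]
tcp_rot: [-1.989, -2.431, 0.0]
ft_force: [-0.8, 0.0, -1.5]
opening: 0.636
grip_force: 20.0
t: 23.4
tool_pos: [0.5522, 0.1763, 0.0671]
tcp_rot: [1.989, 2.431, 0.0]
ft_force: [-0.3, -0.5, -0.8]
opening: 0.637
grip_force: 20.0
```

```bash
python3 -m inch '[0,0,0.003,0,0,0, 0,0,0.006,0,0,0, 0,0,0.009,0,0,0, 0,0,0.011,0,0,0, 0,0,0.011,0,0,0]'
python3 -m inch '[0,0,0,0,0,0, 0,0,0,0,0,0, 0,0,0,0,0,0, 0,0,0,0,0,0, 0,0,0,0,0,0]' -1
python3 -m inch '[0,0,0,0,0,0, 0,0,-0.03,0,0,0, 0,0,-0.15,0,0,0, 0,0,-0.3,0,0,0, 0,0,-0.45,0,0,0]'
python3 -c "
from h import *
plan((.581,.0285,.18,101.3),(.581,.0285,.076,101.3))"
```

```text
t: 23.9
tool_pos: [0.552, 0.1763, 0.0641]
tcp_rot: [-1.989, -2.431, 0.0]
ft_force: [-0.2, 0.3, -1.4]
opening: 0.636
grip_force: 20.0
t: 24.4
tool_pos: [0.5521, 0.1763, 0.0642]
tcp_rot: [1.989, 2.431, 0.0]
ft_force: [0.5, 0.3, 0.2]
opening: 0.993
grip_force: 0.0
t: 24.9
tool_pos: [0.5517, 0.1764, 0.1782]
tcp_rot: [-1.988, -2.431, 0.001]
ft_force: [0.0, 0.2, 0.5]
opening: 1.004
grip_force: 0.0
t 24.9 at [0.5517 0.1764 0.1782] f [0.  0.2 0.5] open 1.004
(0.581, 0.0285, 0.18, 101.3) [-0.603, -0.002, -0.007, -0.0, -0.0, 0.001] mm 151
(0.581, 0.0285, 0.076, 101.3) [0.0, -0.0, 0.416, 0.0, 0.0, 0.0] mm 104
```

```bash
python3 -m inch '[-0.1,0,0,0,0,0, -0.26,0,0,0,0,0, -0.42,0,0,0,0,0, -0.55,0,0,0,0,0, -0.6,-0.002,0,0,0,0]' -1
python3 -m inch '[0,0,0.06,0,0,0, 0,0,0.18,0,0,0, 0,0,0.3,0,0,0, 0,0,0.38,0,0,0, 0,0,0.41,0,0,0]'
python3 -c "
from h import *
plan((.5799,.0296,.076,101.3))
p,d=read_camera('scene');P=cloud(d,calibration('scene'));cv2.imwrite('pics/s5.png',cv2.resize(p[150:270,260:450,::-1],None,fx=3,fy=3))
a=np.radians(101.3);yv=np.array([np.cos(a),np.sin(a)]);xv=np.array([yv[1],-yv[0]]);s=(P[...,:2]-[.571,.0795])@yv;x=(P[...,:2]-[.571,.0795])@xv
m=(abs(P[...,2]-.102)<.005)&(abs(x)<.02)&(s>-.02)
h,_=np.histogram(s[m]*1e3,np.arange(-20,212,3));print(h)
for lo in range(66,126,4):
  k=m&(s*1e3>=lo)&(s*1e3<lo+4)
  if k.sum()>3: print(lo,np.median(p[k],0).astype(int),end='; ')
"
```

```text
t: 25.4
tool_pos: [0.5819, 0.0248, 0.1769]
tcp_rot: [1.995, 2.425, -0.002]
ft_force: [-0.5, 0.0, 0.4]
opening: 1.002
grip_force: 0.0
t: 25.9
tool_pos: [0.579, 0.0318, 0.0714]
tcp_rot: [-1.982, -2.432, 0.003]
ft_force: [-0.1, 0.4, 0.7]
opening: 0.999
grip_force: 0.0
t 25.9 at [0.579  0.0318 0.0714] f [-0.1  0.4  0.7] open 0.999
(0.5799, 0.0296, 0.076, 101.3) [-0.009, 0.002, -0.018, -0.002, -0.001, 0.003] mm 5
[ 0  0  0  0  0  0  5  3  4  8 23 21 21 19 20 19 21 22 19 21 22 21 21 20
 22 19 22 19 16  0  0 16 21 23 21 20 19 20 23 21 15 24 19 20 22 22  2  0
 25 25 19 10  8  4  5  5  6  4  6  6  8  4 22 22 22 16 23 19 25 17 22 20
 20 22 19 12  0]
74 [38 53 45]; 78 [43 60 52]; 82 [43 59 52]; 86 [42 59 51]; 90 [42 59 51]; 94 [39 52 46]; 98 [41 56 49]; 102 [43 59 51]; 106 [42 59 51]; 110 [41 58 50]; 114 [44 58 52]; 122 [60 59 61];
```

View pics/s5.png

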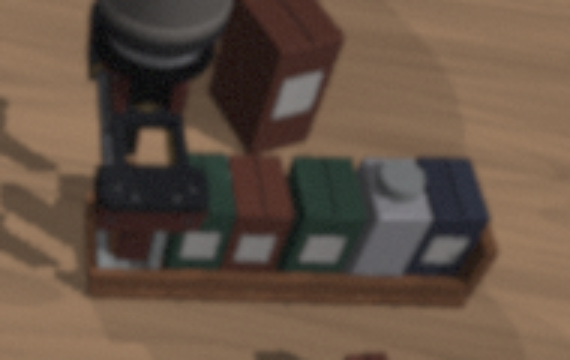

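Seen in the crop: the loose green carton (325,205) stands between brown (260,210) and the caddy (395,215), with small gaps on both sides, and the gripper is around the handle. Now I grip it and slide the stop up.

```bash
python3 -m inch '[0,0,0,0,0,0, 0,0,0,0,0,0, 0,0,0,0,0,0, 0,0,0,0,0,0, 0,0,0,0,0,0]' 1 30 | tail -2
python3 -m inch '[0,0,0,0,0,0, 0,0,0,0,0,0, 0,0,0,0,0,0, 0,0,0,0,0,0, 0,0,0,0,0,0]' 1 30
python3 -m inch '[0.008,0,0,0,0,0, 0.02,0,0,0,0,0, 0.032,0,0,0,0,0, 0.044,0,0,0,0,0, 0.056,0,0,0,0,0]'
python3 -m inch '[0.005,0,0,0,0,0, 0.01,0,0,0,0,0, 0.014,0,0,0,0,0, 0.016,0,0,0,0,0, 0.016,0,0,0,0,0]'
```

```text
opening: 0.587
grip_force: 0.0
t: 26.95
tool_pos: [0.58, 0.0288, 0.074]
tcp_rot: [-1.989, -2.43, 0.004]
ft_force: [-5.2, -1.0, 4.3]
opening: 0.295
grip_force: 30.0
t: 27.45
tool_pos: [0.5776, 0.0407, 0.074]
tcp_rot: [1.991, 2.43, -0.006]
ft_force: [-4.9, -5.4, 5.5]
opening: 0.295
grip_force: 30.0
t: 27.95
tool_pos: [0.5769, 0.0444, 0.074]
tcp_rot: [1.991, 2.43, -0.006]
ft_force: [-4.4, -6.0, 5.5]
opening: 0.294
grip_force: 30.0
```

```bash
python3 -m inch '[0.005,0,0,0,0,0, 0.01,0,0,0,0,0, 0.015,0,0,0,0,0, 0.02,0,0,0,0,0, 0.02,0,0,0,0,0]'
python3 -m inch '[0.004,0,0,0,0,0, 0.008,0,0,0,0,0, 0.012,0,0,0,0,0, 0.012,0,0,0,0,0, 0.012,0,0,0,0,0]'
python3 -m inch '[0.003,0,0,0,0,0, 0.006,0,0,0,0,0, 0.008,0,0,0,0,0, 0.008,0,0,0,0,0, 0.008,0,0,0,0,0]'
```

```text
t: 28.45
tool_pos: [0.5759, 0.0493, 0.0741]
tcp_rot: [1.991, 2.429, -0.006]
ft_force: [-3.0, -6.3, 5.3]
opening: 0.294
grip_force: 30.0
t: 28.95
tool_pos: [0.5755, 0.0514, 0.0741]
tcp_rot: [1.991, 2.428, -0.007]
ft_force: [-3.4, -7.5, 4.6]
opening: 0.295
grip_force: 30.0
t: 29.45
tool_pos: [0.5753, 0.0524, 0.0741]
tcp_rot: [1.992, 2.427, -0.008]
ft_force: [-2.2, -9.2, 6.0]
opening: 0.294
grip_force: 30.0
```

```bash
python3 -m inch '[0.004,0,0,0,0,0, 0.008,0,0,0,0,0, 0.012,0,0,0,0,0, 0.012,0,0,0,0,0, 0.012,0,0,0,0,0]'
python3 -m inch '[0.004,0,0,0,0,0, 0.008,0,0,0,0,0, 0.012,0,0,0,0,0, 0.012,0,0,0,0,0, 0.012,0,0,0,0,0]'
```

```text
t: 29.95
tool_pos: [0.5753, 0.0525, 0.0741]
tcp_rot: [1.993, 2.423, -0.012]
ft_force: [-2.9, -15.2, 5.6]
opening: 0.294
grip_force: 30.0
t: 30.45
tool_pos: [0.5752, 0.0526, 0.0741]
tcp_rot: [1.993, 2.42, -0.015]
ft_force: [-1.2, -20.9, 6.7]
opening: 0.294
grip_force: 30.0
```

```bash
python3 -m inch '[-0.01,0,0,0,0,0, -0.02,0,0,0,0,0, -0.03,0,0,0,0,0, -0.04,0,0,0,0,0, -0.04,0,0,0,0,0]'
python3 -m inch '[0,0,0,0,0,0, 0,0,0,0,0,0, 0,0,0,0,0,0, 0,0,0,0,0,0, 0,0,0,0,0,0]'
```

```text
t: 30.95
tool_pos: [0.5754, 0.0521, 0.074]
tcp_rot: [-1.989, -2.43, 0.004]
ft_force: [-5.7, -1.6, 4.0]
opening: 0.292
grip_force: 30.0
t: 31.45
tool_pos: [0.5754, 0.0522, 0.074]
tcp_rot: [-1.989, -2.431, 0.004]
ft_force: [-5.2, -1.8, 4.2]
opening: 0.294
grip_force: 30.0
```

Elastic load is off. Now the actual 6.5 mm back-off.

```bash
python3 -m inch '[-0.01,0,0,0,0,0, -0.018,0,0,0,0,0, -0.026,0,0,0,0,0, -0.028,0,0,0,0,0, -0.028,0,0,0,0,0]'
```

```text
t: 31.95
tool_pos: [0.5766, 0.0461, 0.074]
tcp_rot: [-1.988, -2.431, 0.003]
ft_force: [-5.4, -1.2, 4.9]
opening: 0.293
grip_force: 30.0
```

```bash
python3 -m inch '[0,0,0,0,0,0, 0,0,0,0,0,0, 0,0,0,0,0,0, 0,0,0,0,0,0, 0,0,0,0,0,0]' -1
python3 -m inch '[0,0,0,0,0,0, 0,0,-0.05,0,0,0, 0,0,-0.2,0,0,0, 0,0,-0.38,0,0,0, 0,0,-0.55,0,0,0]'
python3 -m inch '[-0.1,0,-0.05,0,0,0, -0.25,0,-0.1,0,0,0, -0.4,0,-0.1,0,0,0, -0.55,0,-0.1,0,0,0, -0.6,0,-0.1,0,0,0]'
python3 -c "
from h import *
for n in ['top','scene']:
  p,d=read_camera(n);P=cloud(d,calibration(n))
  if n=='scene': cv2.imwrite('pics/s6.png',cv2.resize(p[120:270,150:450,::-1],None,fx=2.5,fy=2.5))
  a=np.radians(101.3);yv=np.array([np.cos(a),np.sin(a)]);xv=np.array([yv[1],-yv[0]]);s=(P[...,:2]-[.571,.0795])@yv;x=(P[...,:2]-[.571,.0795])@xv;z=P[...,2]
  for l,h in [(.107,.125),(.097,.107),(.0735,.083)]:
    m=(z>l)&(z<h)&(abs(x)<.02)&(s>-.06)&(s<.21); print(n,l,np.histogram(s[m]*1e3,np.arange(-60,213,3))[0])
  m=(z>.108)&(z<.125)&(abs(x)<.02)&(s<0)&(s>-.06);print('handle',rect(P[m]),'s',s[m].min(),s[m].max())
"
```

```text
t: 32.45
tool_pos: [0.5781, 0.0459, 0.0742]
tcp_rot: [1.989, 2.431, 0.0]
ft_force: [0.1, 0.4, -0.3]
opening: 0.712
grip_force: 0.0
t: 32.95
tool_pos: [0.5778, 0.0461, 0.2142]
tcp_rot: [1.989, 2.432, 0.001]
ft_force: [0.5, 0.5, 0.2]
opening: 1.0
grip_force: 0.0
t: 33.45
tool_pos: [0.6079, -0.1064, 0.2373]
tcp_rot: [1.995, 2.424, -0.002]
ft_force: [-0.3, -0.4, -0.0]
opening: 0.997
grip_force: 0.0
top 0.107 [ 0  0  0  0  0  0  8 15 16 14 15  3  0  0  0  0  0  0  0  0  0  0  0  0
  0  0  0  0  0  0  0  0  0  0  0  0  0  0  0  0  0  0  0  0  0  0  1  0
  1  0  0  0  0  0  0  0  0  0  0  0  0  0  0  4 16 17 19 18 22 19 18 19
 13 11  1  0  0  0  0  0  0  2  0  0  0  0  0  0  0  0]
top 0.097 [ 0  0  0  0  0  0  3  2  1  1  3  0  0  0  0  0  0  0  0  0  0 23 25 22
 23 26 23 22 25 22 25 22 24 24 23 24 21 26 26 21 23 26 21 25 21 24 25 23
 23 25 21 24 24 24 23 22 27 25 24 22 26 24 21 31 16 11 10  4  6  5  6  3
  8  9 10 20 25 23 23 22 26 29 21 24 20 25 25 26 20  2]
top 0.0735 [ 0  0  0  0  0  0  2  1  1  1  1  1  0  0  0  0 18 24 19  1  0 10  0  0
  0  0  0  0  0  0  0  0  0  0  0  0  0  0  0  0
[... 485 characters left out ...]
  0  0  0  0  0  0  0  0  0  0  0  0  0]
scene 0.097 [ 0  0  0  0  0  0  4  6  4  3  3  3  0  0  0  0  0  0  0  0  0 16 20 20
 20 21 20 18 20 23 17 24 20 20 19 23 20 21 19 24 19 20 21 20 20 22 19 21
 20 22 20 18 19 23 20 19 19 20 23 19 18 19 18 24 20 12 10  5  5  5  2  4
  6  4  9  7 17 19 17 22 20 19 19 18 23 21 19 21 21  7]
scene 0.0735 [ 0  0  0  0  0  0  0  6  4  2  3  2  0  0  0  0 12 17 21  5  0 13  0  0
  0  0  0  0  0  0  0  0  0  0  0  0  0  0  0  0  0  0  0  0  0  0  0  0
  0  0  0  0  0  0  0  0  0  0  0  0  0  0  0  0  0  0  0  0  0  0  0  0
  0  0  0  0  0  0  0  0  0  0  0  0  0  0  0  0  0  0]
handle [576.1  47.5  25.2  13.    6.8] s -0.039087544810959114 -0.025314603819266777
```

View pics/s6.png

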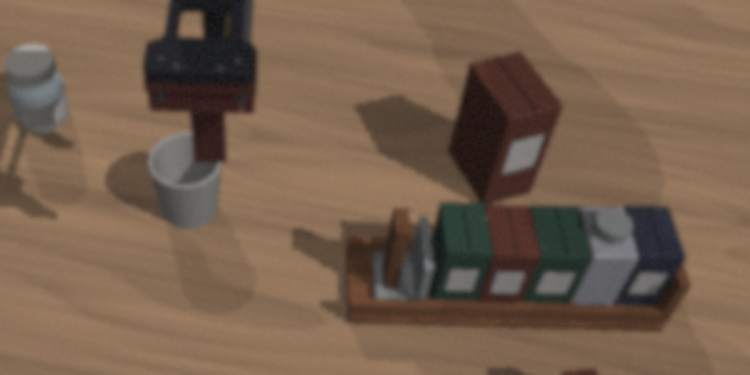

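Seen in the crop: the row is green, brown, loose green (555,250), caddy (610,255), navy, all upright and closed up, with the stop (420,260) backed off a little. The joint works out at about 0.0425, and the jar and cup haven't moved.

```bash
python3 -c "
from bench import *
print(finish_job())"
```

```text
the job is handed in; nothing more can be done
None
```

The loose carton is filed upright directly beside the caddy on the end stop's side, the row was slid tight, the stop is backed off by about 6.5 mm and released, and the job is handed in (about 33.5 s of the 72 s used; no verdict was returned).

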